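# Mix a bottle on the touch-start vortex mixer

### The arm

A 6-joint arm with a two-finger parallel gripper is mounted at the origin on the work surface. World frame = base frame: x ahead of the robot, y to its left, z up, the work surface at z = 0. Lengths are in m, angles in rad, forces in N, time in s.
With the tool pointing down it reaches from about 0.35 to 0.85 m from the base axis. Payload 8.1 kg.
Tool frame: the origin (TCP) lies midway between the tips of the shut fingers; the grasp point (between the pads) lies 19 mm behind it (robot.grip_point_offset is the distance from the TCP to the grasp point, in m); z points along the fingers, y is the line along which they close (so a half turn about z gives the same grasp; the last joint's range is limited). The gripper opens to 93 mm and grips with 3 to 60 N. Pads are 15 mm wide; open, the fingers measure 128 mm over their backs; the gripper's body (75 mm by 188 mm) begins 65 mm behind the grasp point.
Start: joints at [1.228, 0.13, 1.488, -0, 1.523, -0.085], TCP at [0.153, 0.58, 0.219] pointing down, gripper open.
Joint ranges: [-2.96, 2.96], [-0.89, 2.26], [0.02, 2.5], [-1.34, 4.48], [0, 2.73], [-2.66, 2.66]. Speed limits (rad/s): [2.39, 2.39, 2.79, 3.14, 3.14, 3.14].

### API

Orientations are given as a rotation vector (axis times angle).
In Python, from plant import robot, read_camera, job gives the robot as it stands.
- The arm moves only by the shell command python3 -m inch 'ROWS' [FORCE]. ROWS is JSON, one flat list of numbers, 5 for each row, row after row: the shift along the world's x, y, z in mm, then the turn about the world's z in degrees, then the opening in per cent of the stroke, from 0 (shut) to 100 (fully open). In form: [dx, dy, dz, yaw, hand, dx, dy, dz, yaw, hand, ...]. A call has 1 to 10 rows; each row is the pose to reach, as a shift and turn from the pose commanded when the call began; what a row does not reach only later rows make up. A row lasts 1/12 s, in which the tool goes at most 41.7 mm and 7.16 degrees, less where a joint would pass 70% of its speed; a pose out of reach is approached as far as the arm can. A call with a gripper value outside its range is refused whole. The fingers move at their own pace and stop on an object; FORCE is the grip in N (left out, the last holds). Time passes only in rows, so rows that repeat a pose let the fingers close. It gives the time, the measured TCP pose, the force, the opening and the grip force at its end, in the units of the state.
- robot.read_state(): the state, without advancing time (a new reading comes with each control period).
- read_camera(name): name is "scene" or "top"; returns a dict with "image" (400x640x3 uint8, blue, green, red), "K" (3x3 intrinsics, pixels), "extrinsics" (4x4, takes a point from world to camera coordinates). Camera axes: x right, y down, z forward; pixel columns grow to the right and rows downward; lengths in m; the calibration is good to about 2 mm. A picture is of the moment at which its call begins. There is no depth.
- job.close_job(): hands the job in; it is judged then, once.
The state is a dict: "t": time; "q": joint angles; "dq": joint speeds; "joint_torque": joint torques, N m; "tool_pos": TCP position; "orientation": TCP orientation; "force": force on the tool from outside, world axes, zero at the start; "wrist_torque": the same for the moment, N m; "opening": finger opening in m; "gripper_force": force on a finger pad.
Only numpy, scipy, OpenCV 4.12 (cv2) and the standard library are available. Lean on these libraries where they do the work, as an engineer would, in place of code of your own. Each camera call takes 0.05 s, during which the arm holds its last target. There are 200 camera calls.

### The job

Mix the amber bottle with the orange cap on the yellow touch-start mixer: hold the bottle upright and use its base to push the mixer's sprung rubber cup gently but fully down, keep it down for two seconds, let the cup spring all the way back up, then give it a second burst of two seconds in the same way. Then stand the bottle upright in the empty half of the blue tray, leaving the clear bottle, the two dishes and the marker where they are.

Things in the scene. Friction and masses are not known exactly. Their poses are not given: they have to be found in the camera images.
- vial: The bottle to mix: closed amber glass bottle with an orange cap, 38 mm in diameter, 95 mm tall, 50 to 100 g, standing loose on the bench. A plain cylinder up to 64 mm, then it narrows to a 28 mm cap. Origin: centre of its underside; z is its axis, up when upright.
- buffer: Bystander: a clear glass bottle of the same shape with a white cap, standing loose on the bench. Origin: centre of its underside. The two bottles may have swapped places.
- mixer: Yellow touch-start vortex mixer, fixed to the bench: housing 130 x 150 mm (x, y), 80 mm high, with a cone and neck above it. The black rubber cup stands on its vertical centre axis; nothing of the mixer is higher than the cup's rim. Origin: centre of the underside on the bench, z up.
- mixer_axis (a point): Point of the housing on the cup's vertical axis, 140 mm above the bench; it does not move with the cup. Cup: rim 64 mm across outside, floor 50 mm across inside, widening to 56 at the rim, 7 mm above. With the cup up its floor is 140 to 154 mm above the bench, different each time (its collar is screwed to any height) and not reported: find it by touch or sight.
- head (a joint): How far the rubber cup is pushed down into the mixer, in m: 0 = fully up, 0.010 = fully down on its stop. Spring: about 3 N to start moving, rising evenly to 10 N fully down; it springs back by itself. Past 10.5 N the stop itself sinks on a stiff rubber mount, 3 N per mm (not counted in this value). The glass and mixer bear at most 25 N.
- tray: Blue plastic tray, fixed to the bench, 220 x 200 mm (x, y), walls, floor and middle divider 5 mm thick, walls and divider 25 mm high. The divider runs along its y at x = 0. The half on its -x side is empty (where the bottle goes); the half on its +x side holds two dishes. Origin: centre of its underside, z up; the inner floor is 5 mm above it.
- dish0: Bystander: glass dish with clear lid, 70 mm in diameter, 18 mm tall, loose in the +x half of the tray. Origin: centre of its underside.
- dish1: Bystander: a second dish like dish0, next to it.
- marker: Bystander: black and white marker pen lying on the bench, 130 mm long along its x (from -62 to +68 mm), 18 mm thick. Origin: on its underside, near its middle.
Things that resemble listed ones, but are neither listed nor needed, are in the scene too. Of the things that look like the vial, take the one that is farthest from the robot's base at the start. Of the things that look like the mixer, take the one that is farthest to the robot's right at the start.

How it is judged:
By the outcome, as a careful person would: the job done as asked, in the order asked, and still so for the second after the job is handed in, with the robot touching nothing.
It also fails if it takes over 69 s, if anything falls off the work surface, if the arm or the gripper's body presses on something with over 40 N, if the wrist force passes 120 N, or if a joint passes its speed limit or range.

## Working session

There is one attempt and no reset: what is moved stays moved. The work goes in short steps, Python scripts to look and compute and a shell command to move; the robot and the scene stay as the last step left them, time stands still between calls to the robot, and variables do not carry over. Pictures are saved under pics/ and viewed, at most 10 in all, crops included, and the job is handed in when it is done.

```bash
mkdir -p pics; ls; python3 - <<'E'
from plant import robot, read_camera
import cv2,numpy as np
for n in("scene","top"):
    c=read_camera(n); cv2.imwrite(f"pics/{n}0.png",c["image"]); np.savez(f"{n}0.npz",**c)
    E=np.array(c["extrinsics"]);print(n,np.round(c["K"],1).tolist(),np.round(-E[:3,:3].T@E[:3,3],3),np.round(E[:3,:3],2).tolist())
s=robot.read_state();print(s["t"],s["tool_pos"],s["orientation"],s["force"],s["opening"])
E
```

```text
pics
scene [[420.0, 0.0, 313.8], [0.0, 420.0, 196.9], [0.0, 0.0, 1.0]] [1.408 0.135 0.658] [[-0.17, 0.98, -0.01], [0.57, 0.09, -0.81], [-0.8, -0.15, -0.58]]
top [[485.9, 0.0, 326.4], [0.0, 485.9, 206.1], [0.0, 0.0, 1.0]] [ 0.55  -0.019  1.378] [[0.02, -1.0, -0.02], [-1.0, -0.02, -0.04], [0.04, 0.03, -1.0]]
0.1 [0.15278113 0.57970874 0.21771684] [-4.03821399e-01 -3.11515729e+00  2.47105795e-03] [-0.26052747 -0.4313896  -0.01439106] 0.09278309285291891
```

View pics/scene0.png

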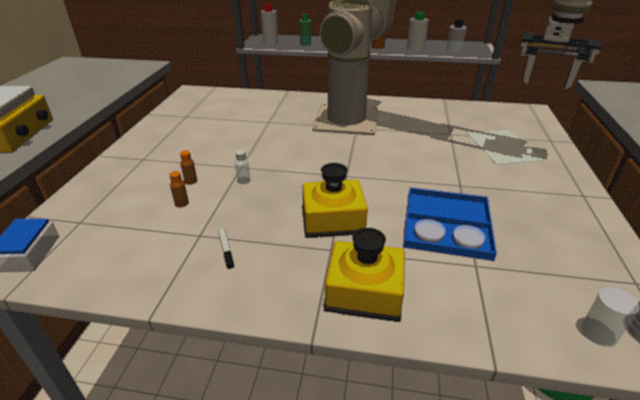

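View pics/top0.png

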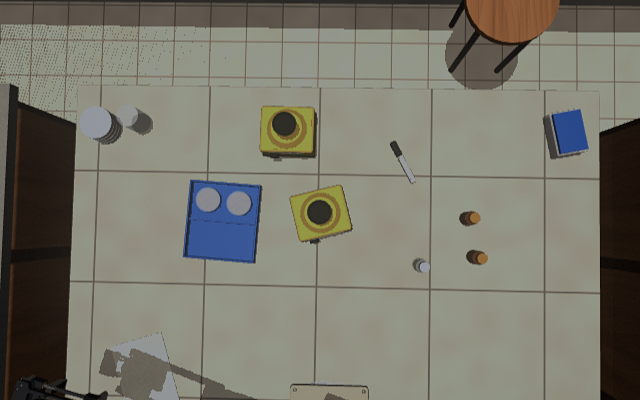

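Scene view: amber bottles stand at (178,190) and (189,168), the clear one at (242,167), mixers at (334,200) and (366,275), the tray at (449,222), the marker at (227,250). Top view: ambers at (471,218) and (479,258), clear at (423,266), mixers at (320,212) and (287,132), tray with its empty half around (222,242). Up in the top image is +x and right is -y, so the mixer farthest right should be (320,212). Next I'll measure to settle both choices.

```bash
cat > h.py <<'E'
import numpy as np,cv2
def ray(c,p):
    K,E=np.array(c["K"]),np.array(c["extrinsics"]);R=E[:3,:3]
    d=R.T@np.linalg.solve(K,[p[0],p[1],1.]);return -R.T@E[:3,3],d/np.linalg.norm(d)
def plane(c,p,z):
    o,d=ray(c,p);return o+d*(z-o[2])/d[2]
def tri(c1,p1,c2,p2):
    o,d=ray(c1,p1);o2,d2=ray(c2,p2)
    A=np.stack([d,-d2],1);s=np.linalg.lstsq(A,o2-o,rcond=None)[0]
    a,b=o+s[0]*d,o2+s[1]*d2;return (a+b)/2,np.linalg.norm(a-b)
def proj(c,P):
    E=np.array(c["extrinsics"]);q=np.array(c["K"])@(E[:3,:3]@P+E[:3,3]);return q[:2]/q[2]
def blobs(img,lo,hi,amin):
    m=cv2.inRange(cv2.cvtColor(img,cv2.COLOR_BGR2HSV),lo,hi)
    n,_,st,ce=cv2.connectedComponentsWithStats(m)
    return m,[(st[i].tolist(),np.round(ce[i],1).tolist()) for i in range(1,n) if st[i,4]>=amin]
E
python3 - <<'E'
from h import *
S=dict(np.load("scene0.npz"));T=dict(np.load("top0.npz"))
for n,c in(("S",S),("T",T)):
    print(n,"orange",blobs(c["image"],(5,150,150),(16,255,255),8)[1])
    print(n,"amber",[b for b in blobs(c["image"],(3,130,50),(16,255,255),30)[1]])
    print(n,"black",[b for b in blobs(c["image"],(0,0,0),(179,255,55),60)[1] if 280<b[1][0]<410 and 100<b[1][1]<290])
    m,b=blobs(c["image"],(100,120,60),(125,255,255),1500);print(n,"blue",b)
m=blobs(T["image"],(100,120,60),(125,255,255),1500)[0]
cs=[k for k in cv2.findContours(m,cv2.RETR_EXTERNAL,cv2.CHAIN_APPROX_SIMPLE)[0] if cv2.contourArea(k)>3000]
for k in cs:
    if k[:,0,0].mean()<300:
        bx=cv2.boxPoints(cv2.minAreaRect(k));print("tray",[np.round(plane(T,p,.025),3).tolist() for p in bx])
for p in((471,218),(479,258)):
    P=plane(T,p,.095);print("vial",P.round(3),np.hypot(*P[:2]).round(3))
for p in((320,212),(285,124)):print("mixer",plane(T,p,.15).round(3))
print("buffer",plane(T,(423,266),.095).round(3))
big=np.hstack([cv2.resize(T["image"][190:290,400:500],None,fx=4,fy=4,interpolation=cv2.INTER_CUBIC),cv2.resize(T["image"][170:270,270:370],None,fx=4,fy=4,interpolation=cv2.INTER_CUBIC)])
cv2.imwrite("pics/crop1.png",big)
E
```

```text
S orange [([180, 151, 9, 4, 29], [184.4, 152.4]), ([170, 171, 10, 6, 36], [174.4, 173.5])]
S amber [([64, 0, 177, 94, 9507], [162.0, 35.4]), ([241, 0, 10, 39, 232], [245.6, 17.6]), ([256, 0, 74, 35, 1357], [294.5, 13.6]), ([372, 0, 120, 48, 2619], [439.1, 18.2]), ([492, 0, 12, 44, 110], [497.0, 22.0]), ([490, 0, 150, 131, 7966], [566.9, 54.0]), ([247, 54, 9, 34, 193], [251.0, 70.9]), ([261, 55, 67, 37, 1803], [294.8, 72.4]), ([368, 60, 110, 40, 3089], [421.7, 78.5]), ([479, 64, 10, 36, 85], [483.6, 80.7]), ([116, 81, 51, 54, 657], [139.4, 106.3]), ([580, 103, 44, 86, 444], [606.1, 142.6]), ([36, 122, 80, 77, 1261], [72.5, 159.4]), ([170, 150, 26, 57, 743], [182.3, 178.9]), ([627, 158, 13, 18, 95], [633.7, 165.4]), ([0, 185, 36, 48, 610], [14.8, 205.6]), ([36, 315, 42, 33, 520], [56.1, 327.0]), ([0, 329, 34, 71, 1206], [11.6, 371.1])]
S black [([322, 164, 25, 28, 505], [333.8, 175.8]), ([305, 228, 80, 36, 1049], [361.0, 242.3])]
S blue [([404, 188, 92, 72, 3966], [448.8, 220.7])]
T orange []
T amber [([466, 0, 94, 43, 3123], [512.3, 17.7]), ([11, 108, 10, 141, 390], [15.6, 179.1]), ([465, 212, 15, 12, 72], [472.1, 217.4]), ([473, 251, 15, 13, 89], [479.9, 257.7]), ([4, 264, 10, 136, 385], [8.4, 331.7])]
T black [([272, 112, 24, 24, 428], [283.7, 123.3]), ([263, 113, 54, 45, 218], [296.7, 146.9]), ([390, 141, 12, 16, 97], [395.4, 148.6]), ([308, 200, 24, 24, 435], [318.9, 211.8])]
T blue [([183, 180, 77, 83, 4318], [222.0, 225.7])]
tray [[0.458, 0.415, 0.025], [0.675, 0.402, 0.025], [0.661, 0.203, 0.025], [0.444, 0.217, 0.025]]
vial [ 0.578 -0.366  0.095] 0.685
vial [ 0.474 -0.388  0.095] 0.613
mixer [0.585 0.028 0.15 ]
mixer [0.808 0.122 0.15 ]
buffer [ 0.45  -0.243  0.095]
```

View pics/crop1.png

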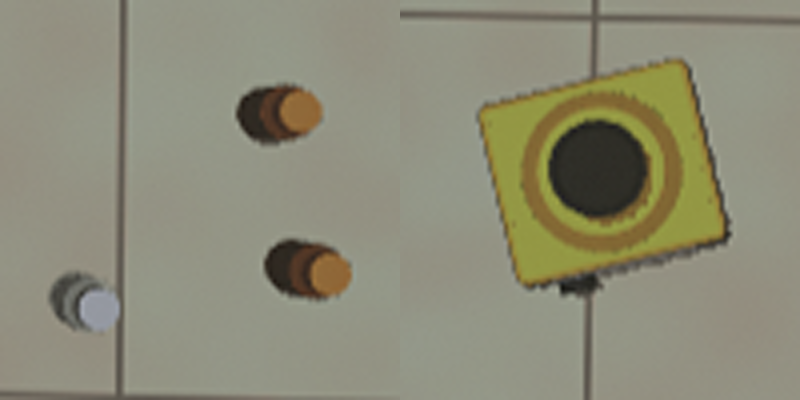

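The crop shows the two ambers' caps at top-image (475,218) and (482,258). The first fits: it is 0.685 m from the base against 0.613 m. The mixer on the right is the one with its cup at (319.5,212), y ≈ 0.03 against 0.12. I'll move over the bottle and refine with both views.

```bash
python3 - <<'E'
from h import *
S=dict(np.load("scene0.npz"));T=dict(np.load("top0.npz"))
print("vial",plane(T,(474.7,217.8),.095).round(4),[x for x in tri(T,(474.7,217.8),S,(174.8,173.8))])
print("cup",plane(T,(319.2,212),.155).round(4))
P=plane(T,(319.2,212),.155)
for z in (.147,.154,.161):print(z,proj(S,np.array([P[0],P[1],z])+[0.032,0,0]),proj(S,np.array([P[0],P[1],z])-[0.032,0,0]),proj(T,P+[0,.032,0])-proj(T,P-[0,.032,0]))
E
python3 -m inch '[424,-950,0,0,100,424,-950,0,0,100,424,-950,0,0,100,424,-950,0,0,100,424,-950,0,0,100,424,-950,0,0,100,424,-950,0,0,100,424,-950,0,0,100,424,-950,0,0,100,424,-950,0,0,100]' 20
```

```text
vial [ 0.579  -0.3761  0.095 ] [array([ 0.57875502, -0.37663736,  0.09025957]), np.float64(0.0016487716464563059)]
cup [0.585  0.0297 0.155 ]
0.147 [330.86210645 176.32619337] [334.62996344 161.94073205] [-25.37195325  -0.4598433 ]
0.154 [330.89983437 173.69319951] [334.6811458  159.38497789] [-25.37195325  -0.4598433 ]
0.161 [330.93788898 171.03740569] [334.73274837 156.80824087] [-25.37195325  -0.4598433 ]
t: 0.93
tool_pos: [0.3228, 0.1978, 0.2184]
orientation: [0.403, 3.115, 0.0]
force: [1.5, -1.0, -0.2]
opening: 0.093
gripper_force: 0.0
```

```bash

python3 -m inch '[256,-574,0,0,100,256,-574,0,0,100,256,-574,0,0,100,256,-574,0,0,100,256,-574,0,0,100,256,-574,0,0,100,256,-574,0,0,100,256,-574,0,0,100,256,-574,0,0,100,256,-574,0,0,100]'; sleep 0; python3 - <<'E'
from plant import robot;print(robot.read_state()["q"])
E
```

```text
t: 1.77
tool_pos: [0.4926, -0.183, 0.2181]
orientation: [-0.405, -3.115, -0.0]
force: [-0.6, 0.3, 1.0]
opening: 0.093
gripper_force: 0.0
[-4.53337716e-01 -7.09305656e-02  1.69447013e+00  1.15033498e-04
  1.51855473e+00 -1.76585789e+00]
```

```bash

python3 -m inch '[86,-193,0,0,100,86,-193,0,0,100,86,-193,0,0,100,86,-193,0,0,100,86,-193,0,0,100,86,-193,0,0,100,86,-193,-40,0,100,86,-193,-80,0,100,86,-193,-100,0,100,86,-193,-100,0,100]'; python3 - <<'E'
from plant import read_camera;import cv2,numpy as np
S=read_camera("scene")["image"][100:230,120:280];T=read_camera("top")["image"][150:280,410:570]
cv2.imwrite("pics/c2.png",cv2.resize(np.hstack([S,T]),None,fx=2.5,fy=2.5,interpolation=cv2.INTER_CUBIC))
E
```

```text
t: 2.6
tool_pos: [0.5745, -0.3709, 0.1102]
orientation: [-0.403, -3.105, -0.01]
force: [-0.7, -0.3, -1.0]
opening: 0.0932
gripper_force: 0.0
```

View pics/c2.png

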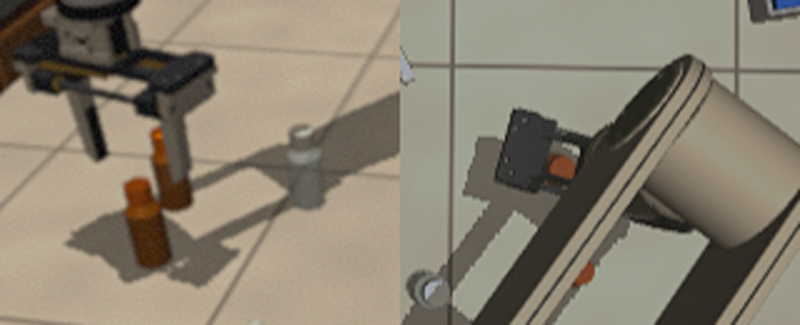

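The hand straddles the target bottle (scene crop cap (138,185), fingertips at (100,158) and (178,180)). I'll descend and grip.

```bash

python3 -m inch '[0,0,0,0,100,0,0,-30,0,100,0,0,-60,0,100,0,0,-75,0,100,0,0,-80,0,100,0,0,-80,0,100,0,0,-80,0,100]'
```

```text
t: 3.28
tool_pos: [0.5795, -0.3745, 0.0408]
orientation: [0.403, 3.113, -0.002]
force: [0.5, -0.1, 0.9]
opening: 0.0929
gripper_force: 0.0
```

```bash

python3 -m inch '[0,-1,-11,0,100,0,-1,-11,0,100,0,-1,-11,0,50,0,-1,-11,0,30,0,-1,-11,0,30,0,-1,-11,0,20,0,-1,-11,0,20,0,-1,-11,0,20,0,-1,-11,0,20,0,-1,-11,0,20]' 24
```

```text
t: 4.12
tool_pos: [0.5785, -0.3749, 0.0277]
orientation: [0.404, 3.115, -0.0]
force: [-0.9, -0.6, 0.8]
opening: 0.0443
gripper_force: 0.0
```

```bash

python3 -m inch '[0,0,0,0,20,0,0,0,0,20,0,0,0,0,20,0,0,0,0,20,0,0,0,0,20,0,0,0,0,20]' 24; python3 -m inch '[0,0,10,0,20,0,0,30,0,20,0,0,60,0,20,0,0,100,0,20,0,0,140,0,20,0,0,180,0,20,0,0,180,0,20]'
```

```text
t: 4.62
tool_pos: [0.5785, -0.3748, 0.0276]
orientation: [-0.404, -3.115, -0.0]
force: [-0.3, 0.2, -0.0]
opening: 0.0373
gripper_force: 24.0
t: 5.2
tool_pos: [0.5821, -0.3775, 0.2204]
orientation: [0.402, 3.102, -0.012]
force: [-0.1, -1.3, 2.3]
opening: 0.0374
gripper_force: 24.0
```

```bash

python3 -m inch '[6,404,10,0,20,6,404,10,0,20,6,404,10,0,20,6,404,10,0,20,6,404,10,0,20,6,404,10,0,20,6,404,10,0,20,6,404,10,0,20,6,404,10,0,20,6,404,10,0,20]';python3 -m inch '[0,0,0,0,20,0,0,0,0,20,0,0,0,0,20]'; python3 - <<'E'
from plant import robot;print(robot.read_state()["q"])
E
```

```text
t: 6.03
tool_pos: [0.5841, 0.0327, 0.2185]
orientation: [0.401, 3.115, 0.002]
force: [1.0, -0.2, -0.4]
opening: 0.0374
gripper_force: 24.0
t: 6.28
tool_pos: [0.5845, 0.0287, 0.2179]
orientation: [0.403, 3.115, -0.001]
force: [-0.6, 0.1, -1.3]
opening: 0.0375
gripper_force: 24.0
[-3.80932067e-02  9.06445705e-02  1.53225045e+00 -6.05217773e-04
  1.51847567e+00 -1.35158241e+00]
```

```bash

python3 -m inch '[0,1,-10,0,20,0,1,-22,0,20,0,1,-22,0,20,0,1,-22,0,20]'; python3 - <<'E'
from plant import read_camera,robot;import cv2,numpy as np
from h import *
c=read_camera("scene");cv2.imwrite("pics/s3full.png",c["image"])
s=robot.read_state();b=s["tool_pos"]-[0,0,.0276];print(b)
for z in (0,.064):print(z,proj(c,b+[0,0,z]))
print("axis .140/.147",proj(c,np.array([.585,.0297,.14])),proj(c,np.array([.585,.0297,.147])))
S=c["image"][110:215,280:400]
cv2.imwrite("pics/s3.png",cv2.resize(S,None,fx=5,fy=5,interpolation=cv2.INTER_CUBIC))
E
```

```text
t: 6.62
tool_pos: [0.5833, 0.0292, 0.1934]
orientation: [-0.406, -3.112, 0.001]
force: [-0.2, -0.0, -1.6]
opening: 0.0373
gripper_force: 24.0
[0.58384308 0.02936733 0.16687434]
0 [332.84605271 161.24554148]
0.064 [333.27739922 136.09951598]
axis .140/.147 [332.74887456 171.50741   ] [332.79333203 168.93490112]
```

View pics/s3.png

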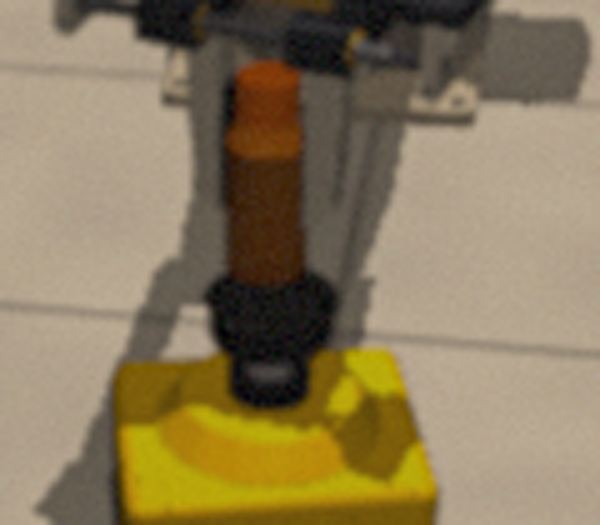

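The scene crop shows the bottle centred at col 265 and the cup rim spanning 208–337 (centre 272), so the cup lies about 3 mm further +y. The rim's centre row (~168) implies a rim near 0.149. I'll shift +2 mm in y and descend.

```bash

python3 -m inch '[0.5,2,-5,0,20,0.5,2,-10,0,20,0.5,2,-12,0,20,0.5,2,-12,0,20,0.5,2,-12,0,20]'; python3 -m inch '[0,0,-2,0,20,0,0,-4,0,20,0,0,-6,0,20,0,0,-6,0,20,0,0,-6,0,20]'
```

```text
t: 7.08
tool_pos: [0.5849, 0.0322, 0.1834]
orientation: [-0.404, -3.115, 0.0]
force: [-0.6, -0.2, -0.8]
opening: 0.0372
gripper_force: 24.0
t: 7.5
tool_pos: [0.5849, 0.0322, 0.1774]
orientation: [-0.404, -3.115, 0.0]
force: [-0.4, -1.1, -1.4]
opening: 0.0375
gripper_force: 24.0
```

```bash
for i in 1; do :; done
python3 -m inch '[0,0,-1,0,20,0,0,-2,0,20,0,0,-3,0,20,0,0,-3,0,20]'; python3 -m inch '[0,0,-1,0,20,0,0,-2,0,20,0,0,-3,0,20,0,0,-3,0,20]'
```

```text
t: 7.83
tool_pos: [0.5848, 0.0321, 0.1743]
orientation: [-0.404, -3.115, 0.0]
force: [-0.8, -0.1, -0.6]
opening: 0.037
gripper_force: 24.0
t: 8.17
tool_pos: [0.5848, 0.0321, 0.1713]
orientation: [-0.404, -3.115, 0.0]
force: [-0.4, 0.7, -1.1]
opening: 0.0375
gripper_force: 24.0
```

```bash

python3 -m inch '[0,0,-1,0,20,0,0,-2,0,20,0,0,-2,0,20,0,0,-2,0,20]'; python3 -m inch '[0,0,-1,0,20,0,0,-2,0,20,0,0,-2,0,20,0,0,-2,0,20]'
```

```text
t: 8.5
tool_pos: [0.5851, 0.0322, 0.17]
orientation: [0.404, 3.115, 0.0]
force: [-0.4, 0.5, 1.5]
opening: 0.0372
gripper_force: 24.0
t: 8.83
tool_pos: [0.5851, 0.0321, 0.1679]
orientation: [0.404, 3.115, 0.0]
force: [-0.7, -0.6, 3.5]
opening: 0.0371
gripper_force: 24.0
```

Contact is at TCP ≈ 0.170 (base ≈ 0.1425, as sight suggested), and the force is rising. I'll press fully down.

```bash

python3 -m inch '[0,0,-1.5,0,20,0,0,-3,0,20,0,0,-4.5,0,20,0,0,-6,0,20,0,0,-7,0,20,0,0,-8,0,20,0,0,-8,0,20]'; python3 -m inch '[0,0,-1,0,20,0,0,-2,0,20,0,0,-2,0,20]'
```

```text
t: 9.42
tool_pos: [0.5852, 0.0321, 0.1602]
orientation: [0.404, 3.115, 0.0]
force: [-1.6, 0.3, 8.2]
opening: 0.0375
gripper_force: 24.0
t: 9.67
tool_pos: [0.5854, 0.0322, 0.1588]
orientation: [0.404, 3.114, 0.0]
force: [-4.5, 0.2, 11.5]
opening: 0.0375
gripper_force: 24.0
```

```bash

python3 -m inch '[0,0,-0.5,0,20,0,0,-0.5,0,20,0,0,-0.5,0,20,0,0,-0.5,0,20]';  python3 -c "
from plant import robot;s=robot.read_state();print(s['force'],s['wrist_torque'])"
```

```text
t: 10.0
tool_pos: [0.5854, 0.0321, 0.1587]
orientation: [0.404, 3.114, 0.0]
force: [-5.9, 0.3, 12.1]
opening: 0.037
gripper_force: 24.0
[-5.9236313   0.25247508 12.1223448 ] [ 0.01812648  1.04243395 -0.0130692 ]
```

```bash
python3 - <<'E'
from plant import read_camera
import cv2,numpy as np
S=read_camera("scene")["image"][100:240,260:420];T=read_camera("top")["image"][140:280,240:400]
r=lambda a:cv2.resize(a,None,fx=2.5,fy=2.5,interpolation=cv2.INTER_CUBIC)
o=np.hstack([r(S),r(T)]);o=(255*(o/255.)**.6).astype(np.uint8)
cv2.imwrite("pics/s4.png",o)
E
```

```text
(no output)
```

View pics/s4.png

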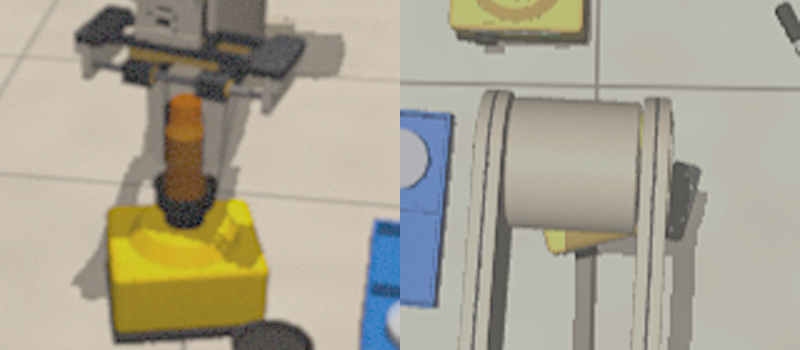

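The bottle stands upright in the cup, fully pressed (crop (185,180)). I'll finish the two seconds, then lift.

```bash

python3 -m inch '[0,0,0,0,20,0,0,0,0,20,0,0,0,0,20,0,0,0,0,20,0,0,0,0,20,0,0,0,0,20,0,0,0,0,20,0,0,0,0,20,0,0,0,0,20,0,0,0,0,20]'; python3 -m inch '[0,0,0,0,20,0,0,0,0,20,0,0,0,0,20,0,0,0,0,20,0,0,0,0,20,0,0,0,0,20,0,0,0,0,20,0,0,0,0,20]'
python3 -m inch '[0,0,4,0,20,0,0,9,0,20,0,0,15,0,20,0,0,18,0,20,0,0,18,0,20,0,0,18,0,20,0,0,18,0,20,0,0,18,0,20]'
```

```text
t: 10.93
tool_pos: [0.5854, 0.0321, 0.1587]
orientation: [0.404, 3.114, 0.0]
force: [-3.7, 0.6, 12.7]
opening: 0.037
gripper_force: 24.0
t: 11.6
tool_pos: [0.5854, 0.0321, 0.1587]
orientation: [0.404, 3.114, 0.0]
force: [-4.7, -0.2, 12.7]
opening: 0.0375
gripper_force: 24.0
t: 12.27
tool_pos: [0.5846, 0.0322, 0.1744]
orientation: [-0.404, -3.114, 0.0]
force: [-0.1, 0.1, -1.5]
opening: 0.0377
gripper_force: 24.0
```

```bash

python3 -m inch '[0,0,-3,0,20,0,0,-5,0,20,0,0,-7,0,20,0,0,-9,0,20,0,0,-11,0,20,0,0,-13,0,20,0,0,-15,0,20,0,0,-16.5,0,20,0,0,-18,0,20,0,0,-18.3,0,20]'; python3 -m inch '[0,0,0,0,20,0,0,0,0,20,0,0,0,0,20,0,0,0,0,20]'
```

```text
t: 13.1
tool_pos: [0.5853, 0.0321, 0.1583]
orientation: [0.404, 3.114, -0.0]
force: [-5.6, -0.4, 14.0]
opening: 0.0373
gripper_force: 24.0
t: 13.43
tool_pos: [0.5853, 0.0321, 0.1586]
orientation: [0.404, 3.114, -0.0]
force: [-6.0, 0.1, 12.0]
opening: 0.0369
gripper_force: 24.0
```

```bash

python3 -m inch '[0,0,0,0,20,0,0,0,0,20,0,0,0,0,20,0,0,0,0,20,0,0,0,0,20,0,0,0,0,20,0,0,0,0,20,0,0,0,0,20,0,0,0,0,20,0,0,0,0,20]'; python3 -m inch '[0,0,0,0,20,0,0,0,0,20,0,0,0,0,20,0,0,0,0,20,0,0,0,0,20,0,0,0,0,20,0,0,0,0,20,0,0,0,0,20,0,0,0,0,20,0,0,0,0,20]'
python3 -m inch '[0,0,4,0,20,0,0,10,0,20,0,0,20,0,20,0,0,40,0,20,0,0,60,0,20,0,0,60,0,20,0,0,60,0,20,0,0,60,0,20]'
```

```text
t: 14.27
tool_pos: [0.5853, 0.0321, 0.1586]
orientation: [0.403, 3.114, -0.0]
force: [-6.1, -0.0, 13.0]
opening: 0.0372
gripper_force: 24.0
t: 15.1
tool_pos: [0.5853, 0.0321, 0.1586]
orientation: [0.404, 3.114, -0.0]
force: [-6.0, -0.1, 13.3]
opening: 0.037
gripper_force: 24.0
t: 15.77
tool_pos: [0.5846, 0.0322, 0.2158]
orientation: [-0.404, -3.114, 0.0]
force: [0.9, -0.4, -1.8]
opening: 0.0371
gripper_force: 24.0
```

```bash

python3 -m inch '[-79,280,0,0,20,-79,280,0,0,20,-79,280,0,0,20,-79,280,0,0,20,-79,280,0,0,20,-79,280,0,0,20,-79,280,0,0,20,-79,280,0,0,20,-79,280,0,0,20,-79,280,0,0,20]'; python3 -m inch '[0,0,-30,0,20,0,0,-60,0,20,0,0,-90,0,20,0,0,-120,0,20,0,0,-140,0,20,0,0,-155,0,20,0,0,-165,0,20,0,0,-165,0,20,0,0,-165,0,20,0,0,-165,0,20]'
python3 - <<'E'
from plant import read_camera,robot
import cv2,numpy as np
S=read_camera("scene")["image"][130:270,380:520]
cv2.imwrite("pics/s5.png",cv2.resize(S,None,fx=4,fy=4,interpolation=cv2.INTER_CUBIC))
E
```

```text
t: 16.6
tool_pos: [0.5053, 0.3117, 0.2151]
orientation: [-0.402, -3.114, 0.003]
force: [-0.9, -0.2, -1.0]
opening: 0.037
gripper_force: 24.0
t: 17.43
tool_pos: [0.5071, 0.312, 0.0532]
orientation: [0.405, 3.114, 0.002]
force: [0.8, 0.6, -0.0]
opening: 0.0375
gripper_force: 24.0
```

View pics/s5.png

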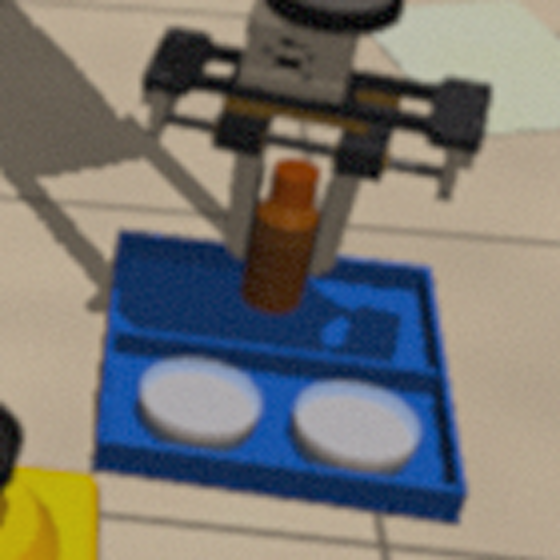

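The bottle is upright over the middle of the empty half (crop (275,300)), and both dishes are untouched. I'll lower it until the floor is felt.

```bash

python3 -m inch '[0,0,-6,0,20,0,0,-12,0,20,0,0,-15,0,20,0,0,-17,0,20,0,0,-17,0,20,0,0,-17,0,20]'; python3 -m inch '[0,0,-0.5,0,20,0,0,-1,0,20,0,0,-1.5,0,20,0,0,-2,0,20,0,0,-2,0,20]'
```

```text
t: 17.98
tool_pos: [0.5058, 0.3121, 0.0346]
orientation: [-0.404, -3.115, 0.0]
force: [0.8, 0.1, -0.7]
opening: 0.0374
gripper_force: 24.0
t: 18.4
tool_pos: [0.506, 0.3121, 0.0328]
orientation: [-0.404, -3.115, 0.0]
force: [1.0, 0.5, -0.5]
opening: 0.0371
gripper_force: 24.0
```

```bash

python3 -m inch '[0,0,-0.5,0,20,0,0,-1,0,20,0,0,-1,0,20,0,0,-1,0,20]'
```

```text
t: 18.73
tool_pos: [0.5061, 0.3122, 0.0326]
orientation: [0.404, 3.115, 0.0]
force: [-2.8, -2.4, 5.3]
opening: 0.0375
gripper_force: 24.0
```

The floor is felt. I'll open slowly and retreat.

```bash

python3 -m inch '[0,0,0.5,0,42,0,0,0.5,0,44,0,0,0.5,0,48,0,0,0.5,0,60,0,0,0.5,0,75,0,0,0.5,0,90,0,0,0.5,0,100,0,0,0.5,0,100,0,0,0.5,0,100,0,0,0.5,0,100]'; python3 -m inch '[0,0,0,0,100,0,0,0,0,100,0,0,0,0,100,0,0,0,0,100]'
```

```text
t: 19.57
tool_pos: [0.506, 0.3121, 0.0323]
orientation: [-0.404, -3.115, 0.0]
force: [-0.1, -0.3, 0.1]
opening: 0.0869
gripper_force: 0.0
t: 19.9
tool_pos: [0.506, 0.3122, 0.0323]
orientation: [-0.404, -3.116, -0.0]
force: [0.6, -0.1, -0.4]
opening: 0.0929
gripper_force: 0.0
```

```bash

python3 -m inch '[0,0,10,0,100,0,0,30,0,100,0,0,60,0,100,0,0,95,0,100,0,0,130,0,100,0,0,165,0,100,0,0,190,0,100,0,0,190,0,100]'; python3 -m inch '[-150,150,0,0,100,-150,150,0,0,100,-150,150,0,0,100,-150,150,0,0,100,-150,150,0,0,100,-150,150,0,0,100,-150,150,0,0,100,-150,150,0,0,100]'
python3 - <<'E'
from plant import read_camera
import cv2,numpy as np
S=read_camera("scene")["image"];T=read_camera("top")["image"]
cv2.imwrite("pics/end.png",np.vstack([S[130:330,140:540],T[100:300,150:550]]))
E
```

```text
t: 20.57
tool_pos: [0.509, 0.3137, 0.2312]
orientation: [0.402, 3.106, 0.01]
force: [0.5, 0.3, 0.4]
opening: 0.0928
gripper_force: 0.0
t: 21.23
tool_pos: [0.356, 0.462, 0.2224]
orientation: [0.402, 3.115, -0.001]
force: [-0.5, -0.4, -0.8]
opening: 0.093
gripper_force: 0.0
```

View pics/end.png

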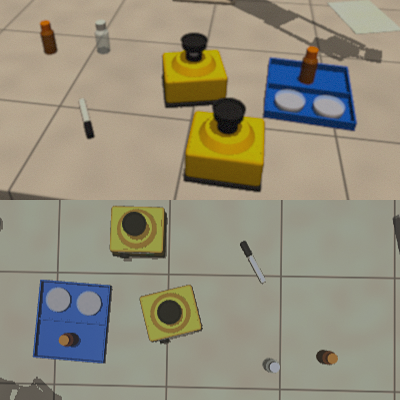

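The bottle stands upright in the tray's empty half (scene crop (310,65), top crop (67,340)), and everything else is where it was.

```bash
python3 -c "
from plant import job;print(job.close_job())"
```

```text
the job is handed in; nothing more can be done
None
```

The bottle got two bursts of about two seconds each on the right-hand mixer, with the cup springing back up after each. It now stands upright in the tray's empty half, nothing else appears to have moved, and the job was handed in at about 21 s.

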